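# Click the drip head into place at the turntable pot and start it

### The job

Push the white drip head along its rail with a fingertip, without gripping it or shoving hard, until it clicks into the catch in front of the black pot that stands on the wooden turntable, so that the spout is over that pot. Only then press the round button on top of the head fully down and let it come up again. Leave the head seated in its catch and do not disturb the pots or the other things on the counter.

Things in the scene. Friction and masses are not known exactly. Their poses are not given: they have to be found in the camera images.
- rail: Fixed drip-watering rail, an aluminium bar 36 mm wide and 470 mm long lying on the counter, its top 30 mm above the counter. Origin on the counter under the bar's middle; y runs along the bar, x points away from the robot to the row of pots. Turned by up to 0.22 rad.
- drip_head: White dosing box that slides along the rail and cannot lift off it. Origin at z 0 on the rail's centre line, midway along the box; axes as the rail's. The box's flat end faces are 45 mm from the origin along y, it spans x -55 to +35 mm and z 42 to 100 mm. Travel 170 mm either way from the rail's middle; sliding takes about 1 N. It starts between catch0 and catch1.
- ball (a point): Sprung ball hidden under the drip head, above its origin, 39 mm up, that snaps into the catches. Climbing into or out of one takes about 7 N at first, falling off from 14 to 7 mm before the middle; then the force dips to nothing and the head jumps the last 5 mm by itself and is held there without play.
- spout_tip (a point): Open end of the copper spout (8 mm thick, at most 121 mm above the counter) that reaches from the far side of the drip head over the pots: 105 mm from the rail's centre line on the pot side and 107 mm above the counter.
- start_button (a joint): Travel of the round spring push button on top of the drip head: 0 m released, 0.006 m fully down; fully down takes 5 N. It comes up again when let go.
- start_button_top (a point): Centre of the top face of that button (32 mm diameter, 126 mm above the counter, moves straight down when pressed). It lies on the drip head 20 mm to the robot's side of the rail's centre line.
- turntable: Round hinoki wood turntable, a disc 112 mm in diameter and 20 mm thick, standing loose in one of the three places behind the rail; origin at the centre of its underside.
- black_pot: Matte black ceramic pot, 90 mm across its rim, 72 mm tall, standing on the turntable; origin at the centre of its underside.
- clay_pot: Terracotta pot, 92 mm across, 85 mm tall, standing in another of the three places behind the rail. Leave alone.
- bowl: White ceramic bowl, 100 mm across, 50 mm tall, in the remaining place behind the rail. Leave alone.
- mister: Yellow plastic spray mister, 76 mm across, 183 mm tall, well to the robot's right of the rail. Leave alone.
- scoop: Aluminium scoop, 230 mm long, 36 mm tall, lying on the robot's side of the rail, roughly parallel to it. Leave alone.
- seed_jar: Glass seed jar, 60 mm across, 90 mm tall, well to the left. Leave alone.
- brick: Small brick, 100 by 70 by 45 mm, to the right. Leave alone.
- catch0: Dark steel catch clipped over the rail at the rail's -y end, one of three about 130 mm apart, each in front of one of the three pot places: two round lugs across the rail, 14 mm apart and 8 mm high, with a dip between. Fixed. Origin at z 0 below the dip, on the rail's centre line: the drip head is in this catch when its origin coincides with this one.
- catch1: Dark steel catch clipped over the rail in the middle, one of three about 130 mm apart, each in front of one of the three pot places: two round lugs across the rail, 14 mm apart and 8 mm high, with a dip between. Fixed. Origin at z 0 below the dip, on the rail's centre line: the drip head is in this catch when its origin coincides with this one.
- catch2: Dark steel catch clipped over the rail at the rail's +y end, one of three about 130 mm apart, each in front of one of the three pot places: two round lugs across the rail, 14 mm apart and 8 mm high, with a dip between. Fixed. Origin at z 0 below the dip, on the rail's centre line: the drip head is in this catch when its origin coincides with this one.

How it is judged:
On the way, in this order (a step that is already met when the one before it is completed fails the run):
1. the drip head rests in the catch in front of the pot on the turntable ((horizontal distance between drip_head and catch0 below 0.003 m or horizontal distance between drip_head and catch1 below 0.003 m or horizontal distance between drip_head and catch2 below 0.003 m) and horizontal distance between spout_tip and black_pot below 0.035 m and linear speed of drip_head below 0.01 m/s), for 0.2 s.
2. the button is pressed fully down with the head in its catch ((horizontal distance between drip_head and catch0 below 0.003 m or horizontal distance between drip_head and catch1 below 0.003 m or horizontal distance between drip_head and catch2 below 0.003 m) and horizontal distance between spout_tip and black_pot below 0.035 m and value of joint start_button above 0.0048 m), for 0.05 s.
At the end, for the whole second after the job is handed in: The drip head is at rest within 3 mm of the middle of the catch in front of the turntable pot, its spout tip within 35 mm of the pot's centre seen from above, the button is up again (within 1.5 mm), and all loose things stand upright (within 0.15 rad) within 20 mm of where they were (all of step 1 and value of joint start_button below 0.0015 m and distance of each of turntable, black_pot, clay_pot, bowl, mister, scoop, seed_jar, brick from where it was at the start of the episode below 0.02 m and angle between each of turntable, black_pot, clay_pot, bowl, mister, scoop, seed_jar, brick's own z axis and vertical below 0.15 rad); the robot touches nothing.
It fails at once if the button is pressed before the head is in the right catch (value of joint start_button above 0.003 m and not ((horizontal distance between drip_head and catch0 below 0.006 m or horizontal distance between drip_head and catch1 below 0.006 m or horizontal distance between drip_head and catch2 below 0.006 m) and horizontal distance between spout_tip and black_pot below 0.035 m)).
It fails at once if the head is shoved or squeezed with more than 30 N (contact force between the fingers and drip_head above 30 N).
It fails at once if a bystander or pot is moved more than 20 mm, lifted or carried (distance of any of turntable, black_pot, clay_pot, bowl, mister, scoop, seed_jar, brick from where it was at the start of the episode above 0.02 m).
It fails at once if a bystander or pot is tipped (angle between any of turntable, black_pot, clay_pot, bowl, mister, scoop, seed_jar, brick's own z axis and vertical above 0.3 rad).
It also fails if it takes over 61 s, if anything falls off the work surface, if the arm or the gripper's body presses on something with over 40 N, if the wrist force passes 120 N, or if a joint passes its speed limit or range.

### The arm

A 7-joint arm with a two-finger parallel gripper is mounted at the origin on the work surface. World frame = base frame: x ahead of the robot, y to its left, z up, the work surface at z = 0. Lengths are in m, angles in rad, forces in N, time in s.
With the tool pointing down it reaches from about 0.4 to 0.875 m from the base axis. Payload 19.3 kg.
Tool frame: the origin (TCP) lies at the very end of the fingers, on their centre line; the grasp point (between the pads) lies 19 mm behind it; z points along the fingers, y is the direction in which the jaws open and shut (so a half turn about z gives the same grasp; the last joint's range is limited). The gripper opens to 85 mm and grips with 20 to 120 N. Pads are 22 mm wide; open, the fingers measure 114 mm over their backs; the gripper's body (76 mm by 85 mm) begins 54 mm behind the grasp point. The pads swing forward as they close: fully open they stand 13 mm farther back than shut.
Start: joints at [-1.228, 0.521, -0.036, 1.599, 0.021, 1.021, -0.113], TCP at [0.251, 0.572, 0.231] pointing down, gripper open.
Joint ranges: [-2.91, 2.91], [-0.3, 2.13], [-1.5, 1.42], [0.17, 2.43], [-1.26, 4.41], [0.16, 1.93], [-2.52, 2.52]. Speed limits (rad/s): [1.89, 1.89, 2.39, 2.39, 3.01, 3.01, 3.01].

### API

Orientations are given as [roll, pitch, yaw] about the fixed x, y, z axes, in that order (R = Rz(yaw) Ry(pitch) Rx(roll)).
In Python, from workcell import bot gives the robot as it stands. The module is installed in compiled form; this text tells all that it offers.
- The arm moves only by the shell command python3 -m inch 'ROWS' [FORCE]. ROWS is JSON, a list of rows, each an object of numbers: "dx", "dy", "dz": the shift along the tool's x, y, z in mm; "rx", "ry", "rz": the turn, a rotation vector about the tool's x, y, z in rad; "hand": the closure, from -1 (fully open) to 1 (shut), so that 0 is half open. In form: [{"dx": .., "dy": .., "dz": .., "rx": .., "ry": .., "rz": .., "hand": ..}, ...]. A call has 1 to 10 rows; each row shifts and turns the commanded pose from where the row before left it, along the tool's axes as they then stand; what a row does not reach is not made up. A row lasts 1/10 s, in which the tool goes at most 50 mm and 8.59 degrees, less where a joint would pass 70% of its speed; a pose out of reach is approached as far as the arm can. A call with a gripper value outside its range is refused whole. The fingers move at their own pace and stop on an object; FORCE is the grip in N (left out, the last holds). Time passes only in rows, so rows that do not move let the fingers close. It gives the time, the measured TCP pose, the force and the opening at its end, in the units of the state.
- bot.observe(): the state, without advancing time (a new reading comes with each control period).
- bot.grab_frame(name): name is "scene" or "top" or "wrist"; returns (picture, depth): 400x640x3 uint8, red, green, blue; 400x640 float32, m along the optical axis (not along the pixel's ray), 0 where there is no reading.
- bot.get_calibration(name): a dict with "vertical_fov" (degrees; the focal length in pixels is half the picture's height over the tangent of half this angle, whatever the lens; pixels are square), "cx", "cy" (the principal point, pixels), "origin" and "orientation" of the camera in the world. Camera axes: x right, y down, z forward; pixel columns grow to the right and rows downward; lengths in m; the calibration is good to about 2 mm. A picture is of the moment at which its call begins: read the wrist's pose just before it. get_calibration takes no time and is no camera call; for the wrist camera it gives the pose at the moment of the call.
- bot.job_done(): hands the job in, once; it reports no verdict.
Trained networks look in the newest picture that a camera, given by its name, has taken for a name from the list of things; names that differ only in an ending like _2 or _b are one class to them, and where a whole thing is asked for, a point or a joint stands for the part that bears it (a point fixed in the world has none). Each returns a list of dicts, best first, with "score" (0 to 1); they miss things now and then, are a little off and sometimes report something else, mostly with a low value. They report only what shows in the picture. A call takes as long as a camera call.
- bot.trace(camera, target): "region" (400x640 bool, what is visible of it) and "box" ([left, top, right, bottom] in pixels, round what is visible of it).
- bot.tip_of(camera, target): "centre" ([row, column] in pixels: a listed point, or the origin of a listed thing).
The state is a dict: "clock": time; "qpos": joint angles; "qd": joint speeds; "joint_efforts": joint torques, N m; "position": TCP position; "tool_rot": TCP orientation; "force": force on the tool from outside, world axes, zero at the start; "moment": the same for the moment, N m; "grip_width": finger opening in m.
Only numpy, scipy, OpenCV 4.12 (cv2) and the standard library are available. Lean on these libraries where they do the work, as an engineer would, in place of code of your own. Each camera call takes 0.05 s, during which the arm holds its last target.

## Working session

There is one attempt and no reset: what is moved stays moved. The work goes in short steps, Python scripts to look and compute and a shell command to move; the robot and the scene stay as the last step left them, time stands still between calls to the robot, and variables do not carry over. Pictures are saved under pics/ and viewed, and the job is handed in when it is done.

```bash
mkdir -p pics; cat > h.py <<'E'
import numpy as np,cv2,json
from workcell import bot
from scipy.spatial.transform import Rotation as R
def rot(o):
    o=np.array(o,float)
    if o.shape==(3,3): return o
    if o.shape==(3,): return R.from_euler('xyz',o).as_matrix()
    return R.from_quat(o).as_matrix()
def cam(n):
    c=bot.get_calibration(n); f=200/np.tan(np.radians(c['vertical_fov'])/2)
    return c,f,np.array(c['origin']),rot(c['orientation'])
def ray(n,r,c_):
    c,f,o,M=cam(n); return o,M@np.array([(c_-c['cx'])/f,(r-c['cy'])/f,1])
def onz(n,r,c_,z):
    o,d=ray(n,r,c_); return o+d*(z-o[2])/d[2]
def cloud(n,D):
    c,f,o,M=cam(n); v,u=np.mgrid[:400,:640]
    P=np.stack([(u-c['cx'])/f*D,(v-c['cy'])/f*D,D],-1); return P@M.T+o
def save(n,img): cv2.imwrite('pics/'+n+'.png',img[:,:,::-1])
E
python3 - <<'E'
from h import *
print(bot.observe())
for n in('scene','top','wrist'):
    print(n,bot.get_calibration(n))
    im,d=bot.grab_frame(n);save(n+'0',im);np.save(n+'.npy',d)
E
```

```text
{'clock': 0.0, 'qpos': array([-1.22820597,  0.52201823, -0.03632504,  1.59998776,  0.02118551,
        1.02110552, -0.11281643]), 'qd': array([-5.22727486e-05,  9.19023962e-05, -3.11580676e-04,  2.11592834e-04,
        1.33529221e-03, -7.26131702e-04, -6.22910261e-04]), 'joint_efforts': array([ 8.00536636e-04, -9.27124286e+01,  1.98001966e+00, -3.69919074e+01,
        1.77829462e-02,  8.41934932e-03, -1.36718984e-05]), 'position': array([0.25062709, 0.5721851 , 0.23073038]), 'tool_rot': array([-3.14046037e+00,  6.97940380e-05,  2.72876594e+00]), 'force': array([-1.17657603,  0.748447  , -0.29490062]), 'moment': array([-0.02395145,  0.00112529, -0.01798781]), 'grip_width': 0.0855730140813663}
scene {'vertical_fov': 46.21503890752212, 'cx': 320.2199931527597, 'cy': 192.43167750868514, 'origin': array([ 1.12191678, -1.07513287,  0.95508336]), 'orientation': array([-2.18245511, -0.01005424,  0.51882207])}
top {'vertical_fov': 42.82527807590842, 'cx': 313.70114057119525, 'cy': 195.2334625955334, 'origin': array([ 0.39709876, -0.00284065,  1.40403207]), 'orientation': array([-3.04819351e+00,  3.64047685e-04, -1.56844936e+00])}
wrist {'vertical_fov': 59.90863632866309, 'cx': 325.2097754626017, 'cy': 199.19264044426356, 'origin': array([0.18077122, 0.60227762, 0.37334425]), 'orientation': array([2.83785936e+00, 7.52150994e-04, 1.15818039e+00])}
```

View pics/top0.png

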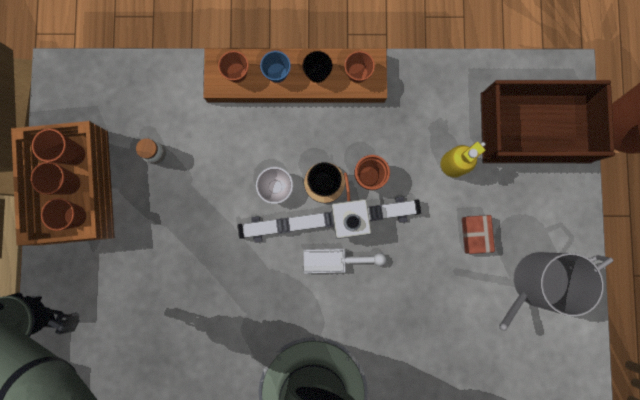

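View pics/scene0.png

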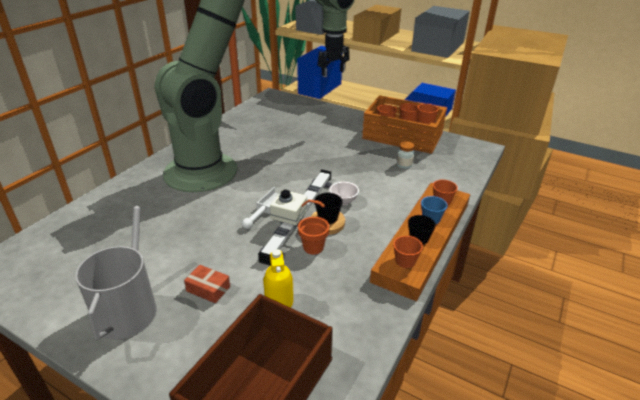

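```bash
python3 - <<'E'
from h import *
D=np.load('top.npy');P=cloud('top',D)
zs={'drip_head':0,'spout_tip':.107,'start_button_top':.126,'catch0':0,'catch1':0,'catch2':0,'turntable':0,'black_pot':0.02,'clay_pot':0,'bowl':0,'mister':0,'scoop':0,'seed_jar':0,'brick':0,'rail':0}
for k,z in zs.items():
    t=bot.tip_of('top',k)[:3]
    print(k,[(round(x['score'],2),np.round(x['centre']),np.round(onz('top',*x['centre'],z),4)) for x in t])
print(bot.observe()['clock'])
E
```

```text
drip_head [(0.63, array([215., 348.]), array([ 0.4741, -0.0958,  0.    ]))]
spout_tip [(0.71, array([173., 346.]), array([ 0.5758, -0.0838,  0.107 ])), (0.37, array([233., 472.]), array([ 0.4226, -0.4038,  0.107 ]))]
start_button_top [(0.64, array([153., 155.]), array([0.6243, 0.4013, 0.126 ])), (0.49, array([221., 354.]), array([ 0.4515, -0.1034,  0.126 ]))]
catch0 [(0.73, array([214., 372.]), array([ 0.4773, -0.1639,  0.    ])), (0.6, array([225., 284.]), array([0.4451, 0.0806, 0.    ])), (0.52, array([218., 330.]), array([ 0.4663, -0.0465,  0.    ]))]
catch1 [(0.73, array([214., 372.]), array([ 0.4773, -0.1639,  0.    ])), (0.6, array([225., 284.]), array([0.4451, 0.0806, 0.    ])), (0.52, array([218., 330.]), array([ 0.4663, -0.0465,  0.    ]))]
catch2 [(0.73, array([214., 372.]), array([ 0.4773, -0.1639,  0.    ])), (0.6, array([225., 284.]), array([0.4451, 0.0806, 0.    ])), (0.52, array([218., 330.]), array([ 0.4663, -0.0465,  0.    ]))]
turntable [(0.55, array([187., 323.]), array([ 0.5513, -0.0285,  0.    ])), (0.52, array([220., 330.]), array([ 0.4592, -0.047 ,  0.    ]))]

[... 202 characters left out ...]
,  0.    ])), (0.74, array([151., 154.]), array([0.6526, 0.4444, 0.    ])), (0.44, array([236., 474.]), array([ 0.4165, -0.4416,  0.    ]))]
bowl [(0.6, array([187., 274.]), array([0.5515, 0.1066, 0.    ])), (0.23, array([221., 329.]), array([ 0.4583, -0.0446,  0.    ]))]
mister [(0.56, array([164., 452.]), array([ 0.6173, -0.3875,  0.    ]))]
scoop [(0.8, array([258., 345.]), array([ 0.3573, -0.0872,  0.    ]))]
seed_jar [(0.89, array([150., 157.]), array([0.6543, 0.4358, 0.    ]))]
brick [(0.98, array([239., 473.]), array([ 0.4102, -0.4387,  0.    ])), (0.24, array([223., 330.]), array([ 0.4509, -0.0459,  0.    ]))]
rail [(0.83, array([221., 330.]), array([ 0.4572, -0.0468,  0.    ]))]
0.9
```

```bash
python3 - <<'E'
from h import *
D=np.load('top.npy');P=cloud('top',D)
im=cv2.imread('pics/top0.png')[140:290,225:435]
cv2.imwrite('pics/crop0.png',cv2.resize(im,None,fx=3.8,fy=3.8,interpolation=cv2.INTER_CUBIC))
sub=P[150:290,230:430].reshape(-1,3)
# head top
m=(abs(sub[:,2]-.1)<.006)&(abs(sub[:,0]-.46)<.08)&(abs(sub[:,1]+.1)<.09)
h=sub[m];print('headtop',len(h),h.min(0),h.max(0),cv2.minAreaRect(h[:,:2].astype(np.float32)))
m=(sub[:,2]>.117)&(abs(sub[:,0]-.46)<.08)
b=sub[m];print('btn',len(b),b.mean(0),b.max(0),b.min(0))
m=(abs(sub[:,2]-.03)<.005)&(abs(sub[:,0]-.46)<.05)
r=sub[m];print('rail',len(r),cv2.minAreaRect(r[:,:2].astype(np.float32)));np.save('r.npy',r)
v=cv2.fitLine(r[:,:2].astype(np.float32),cv2.DIST_HUBER,0,.01,.01).ravel();print(v,np.arctan2(-v[0],v[1])) 
for k in('black_pot','clay_pot','bowl','turntable','mister','start_button','drip_head'):
    t=bot.trace('top',k)[:2]
    for x in t:
        q=P[x['region']]; q=q[np.isfinite(q).all(1)]
        print(k,round(x['score'],2),x['box'],'zmax',np.percentile(q[:,2],98).round(3))
E
```

```text
headtop 967 [ 0.40997816 -0.14653216  0.09402343] [ 0.53346897 -0.01573726  0.1059509 ] ((0.4747452437877655, -0.08155348896980286), (0.12399648129940033, 0.11721884459257126), 8.227795600891113)
btn 250 [ 0.43501669 -0.05909854  0.64139923] [ 0.53873677 -0.00284065  1.40403207] [ 0.39709876 -0.11370247  0.11783052]
rail 1649 ((0.46134504675865173, -0.04323859512805939), (0.039834149181842804, 0.4951241910457611), 7.914316654205322)
[ 0.13868861 -0.99033606  0.45966044 -0.02721882] -3.0024557
black_pot 0.67 [307.5, 162.5, 340.5, 200.0] zmax 0.095
bowl 0.63 [254.8, 165.3, 290.3, 204.3] zmax 0.053
turntable 0.65 [303.5, 175.2, 346.7, 202.2] zmax 0.027
mister 0.73 [440.3, 143.1, 483.0, 177.1] zmax 0.184
mister 0.48 [344.5, 218.9, 358.7, 232.0] zmax 0.132
start_button 0.74 [138.5, 135.3, 164.4, 165.2] zmax 0.094
start_button 0.43 [352.6, 158.5, 388.3, 190.9] zmax 0.088
```

View pics/crop0.png

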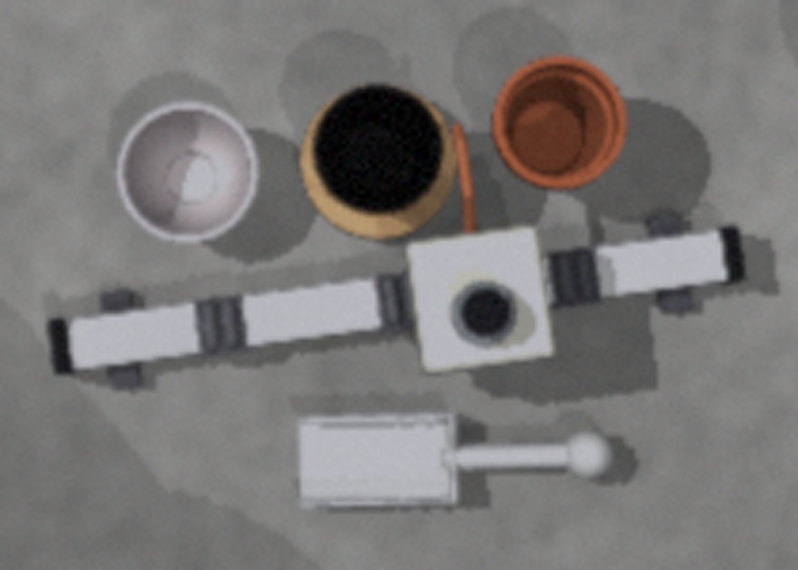

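```bash
python3 - <<'E'
from h import *
y=np.array([-.1387,.990]);y/=np.linalg.norm(y);x=np.array([y[1],-y[0]]);c=np.array([.4613,-.0432])
def p(u,v,z):
    q=onz('top',140+v/3.8,225+u/3.8,z);d=q[:2]-c;print((u,v),np.round(q,4),'rail x,y',np.round([d@x,d@y],4))
print('catch');p(220,323,.036);p(575,277,.036);p(388,300,.036)
print('ends');p(52,347,.03);p(743,254,.03)
print('head');[p(*a,.1) for a in((408,243),(536,227),(552,353),(425,370))]
print('btn');p(487,310,.126)
print('pot');p(380,148,.092);print('clay');p(560,122,.085);print('spout');p(460,128,.107)
E
```

```text
catch
(220, 323) [0.4449 0.0803 0.036 ] rail x,y [0.0009 0.1246]
(575, 277) [ 0.478  -0.1703  0.036 ] rail x,y [-0.0011 -0.1282]
(388, 300) [ 0.4614 -0.0381  0.036 ] rail x,y [0.0008 0.005 ]
ends
(52, 347) [0.4279 0.1994 0.03  ] rail x,y [0.0006 0.2449]
(743, 254) [ 0.495  -0.2905  0.03  ] rail x,y [-0.001  -0.2496]
head
(408, 243) [ 0.4969 -0.05    0.1   ] rail x,y [ 0.0343 -0.0117]
(536, 227) [ 0.508  -0.1364  0.1   ] rail x,y [ 0.0333 -0.0988]
(552, 353) [ 0.4231 -0.1466  0.1   ] rail x,y [-0.0522 -0.0971]
(425, 370) [ 0.4115 -0.0613  0.1   ] rail x,y [-0.0518 -0.011 ]
btn
(487, 310) [ 0.4508 -0.1011  0.126 ] rail x,y [-0.0185 -0.0559]
pot
(380, 148) [ 0.5625 -0.0313  0.092 ] rail x,y [ 0.1018 -0.0022]
clay
(560, 122) [ 0.5816 -0.155   0.085 ] rail x,y [ 0.1036 -0.1274]
spout
(460, 128) [ 0.5743 -0.0849  0.107 ] rail x,y [ 0.1061 -0.057 ]
```

```bash
python3 -m inch '[{"rz":0.145,"dy":12,"hand":1},{"rz":0.145,"dy":12,"hand":1},{"rz":0.145,"dy":12,"hand":1},{"rz":0.145,"hand":1},{"rz":0.145,"hand":1},{"rz":0.145,"hand":1},{"rz":0.149,"hand":1}]' 20; python3 -m inch '[{"dx":-35,"dy":15,"hand":1},{"dx":-35,"dy":15,"hand":1},{"dx":-35,"dy":15,"hand":1},{"dx":-35,"dy":15,"hand":1},{"dx":-35,"dy":10,"hand":1},{"dx":-35,"hand":1},{"dx":-35,"hand":1},{"dx":-35,"hand":1},{"dx":-35,"hand":1},{"dx":-35,"hand":1}]'
```

```text
schema error: expected keys dx, dy, dz, rx, ry, rz, hand
schema error: expected keys dx, dy, dz, rx, ry, rz, hand
```

All keys are required in every row.

```bash
python3 -m inch '[{"dx":0,"dy":12,"dz":0,"rx":0,"ry":0,"rz":0.145,"hand":1},{"dx":0,"dy":12,"dz":0,"rx":0,"ry":0,"rz":0.145,"hand":1},{"dx":0,"dy":12,"dz":0,"rx":0,"ry":0,"rz":0.145,"hand":1},{"dx":0,"dy":0,"dz":0,"rx":0,"ry":0,"rz":0.145,"hand":1},{"dx":0,"dy":0,"dz":0,"rx":0,"ry":0,"rz":0.145,"hand":1},{"dx":0,"dy":0,"dz":0,"rx":0,"ry":0,"rz":0.145,"hand":1},{"dx":0,"dy":0,"dz":0,"rx":0,"ry":0,"rz":0.149,"hand":1}]' 20
```

```text
clock: 1.95
position: [0.2697, 0.6028, 0.2312]
tool_rot: [-3.142, 0.0, 1.704]
force: [-0.4, 0.4, 0.3]
grip_width: 0.0001
```

```bash
python3 -m inch '[{"dx":-40,"dy":15,"dz":0,"rx":0,"ry":0,"rz":0,"hand":1},{"dx":-40,"dy":15,"dz":0,"rx":0,"ry":0,"rz":0,"hand":1},{"dx":-40,"dy":15,"dz":0,"rx":0,"ry":0,"rz":0,"hand":1},{"dx":-40,"dy":15,"dz":0,"rx":0,"ry":0,"rz":0,"hand":1},{"dx":-40,"dy":15,"dz":0,"rx":0,"ry":0,"rz":0,"hand":1},{"dx":-40,"dy":15,"dz":0,"rx":0,"ry":0,"rz":0,"hand":1},{"dx":-40,"dy":10,"dz":0,"rx":0,"ry":0,"rz":0,"hand":1},{"dx":-40,"dy":0,"dz":0,"rx":0,"ry":0,"rz":0,"hand":1},{"dx":-40,"dy":0,"dz":0,"rx":0,"ry":0,"rz":0,"hand":1},{"dx":-40,"dy":0,"dz":0,"rx":0,"ry":0,"rz":0,"hand":1}]'; python3 -m inch '[{"dx":-40,"dy":0,"dz":0,"rx":0,"ry":0,"rz":0,"hand":1},{"dx":-40,"dy":0,"dz":0,"rx":0,"ry":0,"rz":0,"hand":1},{"dx":-40,"dy":0,"dz":0,"rx":0,"ry":0,"rz":0,"hand":1},{"dx":-40,"dy":0,"dz":0,"rx":0,"ry":0,"rz":0,"hand":1},{"dx":-40,"dy":0,"dz":0,"rx":0,"ry":0,"rz":0,"hand":1},{"dx":-40,"dy":0,"dz":0,"rx":0,"ry":0,"rz":0,"hand":1},{"dx":-40,"dy":0,"dz":0,"rx":0,"ry":0,"rz":0,"hand":1},{"dx":-40,"dy":0,"dz":0,"rx":0,"ry":0,"rz":0,"hand":1},{"dx":-40,"dy":0,"dz":0,"rx":0,"ry":0,"rz":0,"hand":1},{"dx":-40,"dy":0,"dz":0,"rx":0,"ry":0,"rz":0,"hand":1}]'
```

```text
clock: 2.95
position: [0.4242, 0.219, 0.2314]
tool_rot: [3.141, -0.0, 1.71]
force: [1.9, 0.0, -1.1]
grip_width: 0.0
clock: 3.95
position: [0.4796, -0.1772, 0.2315]
tool_rot: [3.141, -0.0, 1.71]
force: [0.6, -0.2, -0.1]
grip_width: 0.0003
```

```bash
python3 - <<'E'
from h import *
im,d=bot.grab_frame('wrist');save('w1',im)
im2,d2=bot.grab_frame('top');save('t1',im2[100:300,200:480])
y=np.array([-.139,.990]);x=np.array([y[1],-y[0]]);c=np.array([.4613,-.0432])
P=cloud('wrist',d);q=P[(d>0)];r=(q[:,:2]-c)@np.array([x,y]).T
m=(abs(q[:,2]-.1)<.006)&(abs(r[:,0]+.01)<.06)&(r[:,1]<.02)&(r[:,1]>-.12)
print('head rail y range',np.percentile(r[m],[1,50,99],axis=0),'z',np.median(q[m,2]))
m=(abs(q[:,2]-.126)<.005)&(abs(r[:,0]+.02)<.03)&(r[:,1]>-.12);print('btn',r[m].mean(0),m.sum(),np.median(q[m,2]))
print(bot.tip_of('wrist','catch1'),[(t['score'],onz('wrist',*t['centre'],.126)) for t in bot.tip_of('wrist','start_button_top')])
E
```

```text
head rail y range [[-0.0522119  -0.10228715]
 [ 0.00067905 -0.05402608]
 [ 0.04014278 -0.01471791]] z 0.09971290978625114
btn [-0.01849904 -0.05804561] 1755 0.1257849564981761
[{'centre': [160.4, 326.0], 'score': 0.94}, {'centre': [34.2, 326.6], 'score': 0.55}] [(0.87, array([ 0.45201654, -0.09733662,  0.126     ]))]
```

View pics/w1.png

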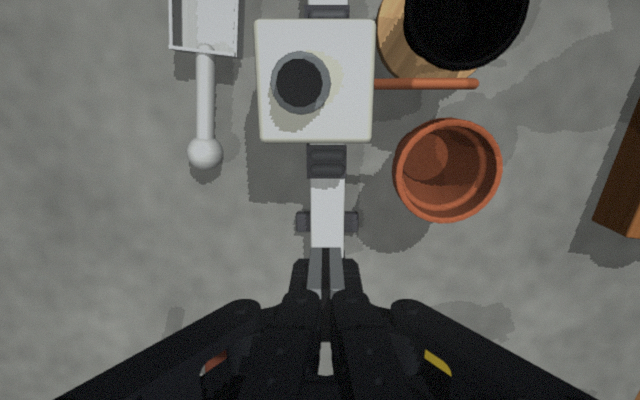

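View pics/t1.png

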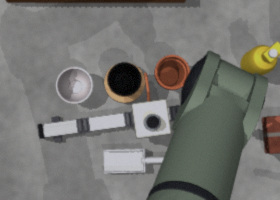

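```bash
python3 -m inch '[{"dx":0,"dy":0,"dz":30,"rx":0,"ry":0,"rz":0,"hand":1},{"dx":0,"dy":0,"dz":30,"rx":0,"ry":0,"rz":0,"hand":1},{"dx":0,"dy":0,"dz":30,"rx":0,"ry":0,"rz":0,"hand":1},{"dx":0,"dy":0,"dz":30,"rx":0,"ry":0,"rz":0,"hand":1},{"dx":0,"dy":0,"dz":20,"rx":0,"ry":0,"rz":0,"hand":1},{"dx":0,"dy":0,"dz":20,"rx":0,"ry":0,"rz":0,"hand":1},{"dx":0,"dy":0,"dz":0,"rx":0,"ry":0,"rz":0,"hand":1}]'; python3 -m inch '[{"dx":4,"dy":0,"dz":0,"rx":0,"ry":0,"rz":0,"hand":1},{"dx":4,"dy":0,"dz":0,"rx":0,"ry":0,"rz":0,"hand":1},{"dx":2,"dy":0,"dz":0,"rx":0,"ry":0,"rz":0,"hand":1},{"dx":2,"dy":0,"dz":0,"rx":0,"ry":0,"rz":0,"hand":1}]'
```

```text
clock: 4.85
position: [0.4785, -0.1739, 0.0696]
tool_rot: [-3.139, -0.002, 1.712]
force: [0.1, -0.3, 0.8]
grip_width: -0.0001
clock: 5.25
position: [0.4782, -0.1633, 0.072]
tool_rot: [3.14, 0.0, 1.71]
force: [0.8, 0.3, -0.5]
grip_width: 0.0001
```

```bash
python3 -m inch '[{"dx":2,"dy":0,"dz":0,"rx":0,"ry":0,"rz":0,"hand":1},{"dx":2,"dy":0,"dz":0,"rx":0,"ry":0,"rz":0,"hand":1},{"dx":2,"dy":0,"dz":0,"rx":0,"ry":0,"rz":0,"hand":1},{"dx":2,"dy":0,"dz":0,"rx":0,"ry":0,"rz":0,"hand":1},{"dx":2,"dy":0,"dz":0,"rx":0,"ry":0,"rz":0,"hand":1}]'; python3 -m inch '[{"dx":2,"dy":0,"dz":0,"rx":0,"ry":0,"rz":0,"hand":1},{"dx":2,"dy":0,"dz":0,"rx":0,"ry":0,"rz":0,"hand":1},{"dx":2,"dy":0,"dz":0,"rx":0,"ry":0,"rz":0,"hand":1},{"dx":2,"dy":0,"dz":0,"rx":0,"ry":0,"rz":0,"hand":1}]';python3 -m inch '[{"dx":2,"dy":0,"dz":0,"rx":0,"ry":0,"rz":0,"hand":1},{"dx":2,"dy":0,"dz":0,"rx":0,"ry":0,"rz":0,"hand":1},{"dx":2,"dy":0,"dz":0,"rx":0,"ry":0,"rz":0,"hand":1},{"dx":2,"dy":0,"dz":0,"rx":0,"ry":0,"rz":0,"hand":1}]'
python3 - <<'E'
from h import *
im,d=bot.grab_frame('wrist');save('w2',im)
im,d=bot.grab_frame('scene');save('s2',cv2.resize(im[130:280,200:400],None,fx=4,fy=4))
E
```

```text
clock: 5.75
position: [0.4764, -0.1537, 0.0713]
tool_rot: [-3.141, 0.0, 1.71]
force: [0.5, -0.3, 0.7]
grip_width: -0.0004
clock: 6.15
position: [0.4754, -0.1458, 0.0713]
tool_rot: [3.142, 0.0, 1.71]
force: [-0.3, -1.6, 0.0]
grip_width: 0.0001
clock: 6.55
position: [0.4742, -0.1378, 0.0713]
tool_rot: [-3.142, 0.0, 1.71]
force: [0.0, -1.4, -0.3]
grip_width: 0.0003
```

View pics/w2.png

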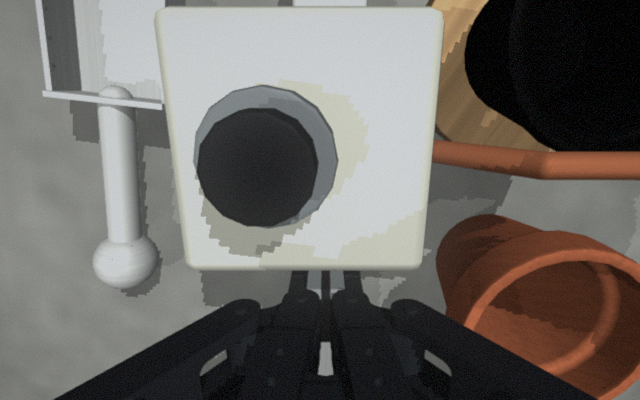

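View pics/s2.png

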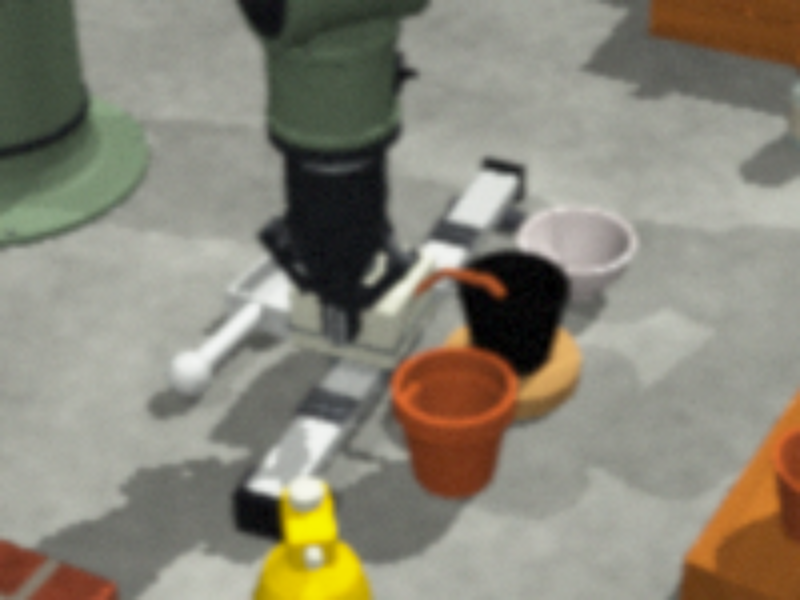

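```bash
cat > m.py <<'E'
from h import *
y=np.array([-.139,.990]);x=np.array([y[1],-y[0]]);c=np.array([.4613,-.0432])
s=bot.observe();p=s['position'];dd=p[:2]-c
print('tcp rail',np.round([dd@x,dd@y],4),'F',np.round(s['force'],1),'clk',s['clock'])
im,d=bot.grab_frame('wrist');P=cloud('wrist',d);q=P[d>0];r=(q[:,:2]-c)@np.array([x,y]).T
m=(abs(q[:,2]-.126)<.005)&(abs(r[:,0]+.02)<.03)&(r[:,1]>-.1);b=r[m]
if m.sum()>50:print('btn mean',b.mean(0).round(4),'minmax mid',((np.percentile(b,2,axis=0)+np.percentile(b,98,axis=0))/2).round(4),'z',np.median(q[m,2]).round(4))
m=(abs(q[:,2]-.1)<.004)&(abs(r[:,0]+.01)<.04)&(abs(r[:,1])<.12);print('head y',np.percentile(r[m,1],[1,99]).round(4))
E
python3 m.py
python3 -m inch '[{"dx":2,"dy":0,"dz":0,"rx":0,"ry":0,"rz":0,"hand":1},{"dx":2,"dy":0,"dz":0,"rx":0,"ry":0,"rz":0,"hand":1},{"dx":2,"dy":0,"dz":0,"rx":0,"ry":0,"rz":0,"hand":1},{"dx":2,"dy":0,"dz":0,"rx":0,"ry":0,"rz":0,"hand":1},{"dx":2,"dy":0,"dz":0,"rx":0,"ry":0,"rz":0,"hand":1},{"dx":2,"dy":0,"dz":0,"rx":0,"ry":0,"rz":0,"hand":1},{"dx":2,"dy":0,"dz":0,"rx":0,"ry":0,"rz":0,"hand":1},{"dx":2,"dy":0,"dz":0,"rx":0,"ry":0,"rz":0,"hand":1},{"dx":2,"dy":0,"dz":0,"rx":0,"ry":0,"rz":0,"hand":1}]'; python3 m.py
```

```text
tcp rail [-0.0003 -0.0953] F [ 0.9 -0.5  0.5] clk 6.65
btn mean [-0.018 -0.051] minmax mid [-0.0139 -0.0608] z 0.126
head y [-0.0852  0.0036]
clock: 7.6
position: [0.4718, -0.12, 0.0713]
tool_rot: [3.142, 0.0, 1.71]
force: [1.6, -1.0, 0.4]
grip_width: -0.0001
tcp rail [-0.0003 -0.0775] F [ 1.6 -1.   0.4] clk 7.6
btn mean [-0.0185 -0.036 ] minmax mid [-0.0151 -0.0467] z 0.126
head y [-0.067   0.0217]
```

```bash

python3 -m inch '[{"dx":1.5,"dy":0,"dz":0,"rx":0,"ry":0,"rz":0,"hand":1},{"dx":1.5,"dy":0,"dz":0,"rx":0,"ry":0,"rz":0,"hand":1},{"dx":1.5,"dy":0,"dz":0,"rx":0,"ry":0,"rz":0,"hand":1},{"dx":1.5,"dy":0,"dz":0,"rx":0,"ry":0,"rz":0,"hand":1}]'
python3 -m inch '[{"dx":1,"dy":0,"dz":0,"rx":0,"ry":0,"rz":0,"hand":1},{"dx":1,"dy":0,"dz":0,"rx":0,"ry":0,"rz":0,"hand":1}]'
python3 -m inch '[{"dx":1,"dy":0,"dz":0,"rx":0,"ry":0,"rz":0,"hand":1},{"dx":1,"dy":0,"dz":0,"rx":0,"ry":0,"rz":0,"hand":1}]'
python3 m.py
```

```text
clock: 8.05
position: [0.471, -0.1146, 0.0713]
tool_rot: [3.141, 0.001, 1.709]
force: [0.7, -5.1, -2.8]
grip_width: -0.0004
clock: 8.25
position: [0.4707, -0.1126, 0.0713]
tool_rot: [3.141, 0.001, 1.709]
force: [1.2, -5.2, -1.4]
grip_width: 0.0002
clock: 8.45
position: [0.4703, -0.1102, 0.0713]
tool_rot: [-3.141, -0.0, 1.71]
force: [1.1, -1.8, -1.4]
grip_width: -0.0002
tcp rail [-0.0004 -0.0676] F [ 1.1 -1.8 -1.4] clk 8.45
btn mean [-0.0185 -0.0262] minmax mid [-0.015  -0.0369] z 0.126
head y [-0.0571  0.0315]
```

```bash

python3 -m inch '[{"dx":1,"dy":0,"dz":0,"rx":0,"ry":0,"rz":0,"hand":1},{"dx":0,"dy":0,"dz":0,"rx":0,"ry":0,"rz":0,"hand":1}]'
python3 m.py
python3 -m inch '[{"dx":1,"dy":0,"dz":0,"rx":0,"ry":0,"rz":0,"hand":1},{"dx":0,"dy":0,"dz":0,"rx":0,"ry":0,"rz":0,"hand":1}]'
python3 m.py
```

```text
clock: 8.7
position: [0.4701, -0.1089, 0.0713]
tool_rot: [-3.141, -0.0, 1.71]
force: [-0.0, -0.9, 0.6]
grip_width: -0.0005
tcp rail [-0.0004 -0.0662] F [-0.  -0.9  0.6] clk 8.7
btn mean [-0.0186 -0.0251] minmax mid [-0.015  -0.0358] z 0.126
head y [-0.0561  0.0326]
clock: 8.95
position: [0.47, -0.108, 0.0713]
tool_rot: [-3.141, -0.0, 1.71]
force: [0.7, -0.3, -0.2]
grip_width: 0.0001
tcp rail [-0.0004 -0.0654] F [ 0.7 -0.3 -0.2] clk 8.95
btn mean [-0.0185 -0.024 ] minmax mid [-0.015  -0.0348] z 0.126
head y [-0.0553  0.0339]
```

```bash

python3 -m inch '[{"dx":1,"dy":0,"dz":0,"rx":0,"ry":0,"rz":0,"hand":1},{"dx":0,"dy":0,"dz":0,"rx":0,"ry":0,"rz":0,"hand":1}]'
python3 m.py
python3 -m inch '[{"dx":1,"dy":0,"dz":0,"rx":0,"ry":0,"rz":0,"hand":1},{"dx":0,"dy":0,"dz":0,"rx":0,"ry":0,"rz":0,"hand":1}]'
python3 m.py
```

```text
clock: 9.2
position: [0.4699, -0.1071, 0.0713]
tool_rot: [-3.141, -0.0, 1.71]
force: [-0.1, 0.7, 0.7]
grip_width: -0.0
tcp rail [-0.0004 -0.0645] F [-0.1  0.7  0.7] clk 9.2
btn mean [-0.0185 -0.0189] minmax mid [-0.0151 -0.0312] z 0.126
head y [-0.0544  0.0359]
clock: 9.45
position: [0.4698, -0.1062, 0.0713]
tool_rot: [-3.142, -0.0, 1.71]
force: [-0.2, -0.5, -0.1]
grip_width: 0.0002
tcp rail [-0.0003 -0.0635] F [-0.2 -0.5 -0.1] clk 9.45
btn mean [-0.0185 -0.019 ] minmax mid [-0.015 -0.031] z 0.126
head y [-0.0534  0.0369]
```

```bash

python3 -m inch '[{"dx":-10,"dy":0,"dz":0,"rx":0,"ry":0,"rz":0,"hand":1},{"dx":-15,"dy":0,"dz":0,"rx":0,"ry":0,"rz":0,"hand":1},{"dx":-5,"dy":0,"dz":-25,"rx":0,"ry":0,"rz":0,"hand":1},{"dx":0,"dy":0,"dz":-30,"rx":0,"ry":0,"rz":0,"hand":1},{"dx":0,"dy":0,"dz":-30,"rx":0,"ry":0,"rz":0,"hand":1},{"dx":0,"dy":0,"dz":-20,"rx":0,"ry":0,"rz":0,"hand":1},{"dx":0,"dy":0,"dz":0,"rx":0,"ry":0,"rz":0,"hand":1},{"dx":0,"dy":0,"dz":0,"rx":0,"ry":0,"rz":0,"hand":1}]'
python3 m.py
python3 - <<'E'
from h import *
im,d=bot.grab_frame('wrist');save('w3',im)
im,d=bot.grab_frame('top');save('t3',cv2.resize(im[140:290,225:435],None,fx=3.8,fy=3.8))
y=np.array([-.139,.990]);x=np.array([y[1],-y[0]]);c=np.array([.4613,-.0432])
for k,z in(('start_button_top',.126),('spout_tip',.107),('black_pot',.02),('drip_head',0),('catch1',0)):
    for cm in('wrist','top'):
        for t in bot.tip_of(cm,k)[:2]:
            q=onz(cm,*t['centre'],z)[:2];print(k,cm,round(t['score'],2),np.round([(q-c)@x,(q-c)@y],4))
E
```

```text
clock: 10.3
position: [0.4741, -0.1364, 0.1763]
tool_rot: [3.141, 0.0, 1.71]
force: [1.0, -0.4, 0.5]
grip_width: -0.0
tcp rail [-0.0003 -0.0941] F [ 1.  -0.4  0.5] clk 10.3
btn mean [-0.0185 -0.0035] minmax mid [-0.0185 -0.0036] z 0.1254
head y [-0.0469  0.0299]
start_button_top wrist 0.84 [-0.0163 -0.0033]
start_button_top top 0.58 [-0.0179 -0.0034]
spout_tip wrist 0.65 [ 0.1085 -0.0045]
spout_tip top 0.91 [ 0.1086 -0.0044]
black_pot top 0.6 [0.1065 0.009 ]
black_pot top 0.49 [ 0.1204 -0.0114]
drip_head wrist 0.7 [ 0.0028 -0.0039]
drip_head wrist 0.62 [0.0035 0.0019]
drip_head top 0.56 [0.0015 0.0006]
drip_head top 0.23 [-0.1096 -0.0309]
catch1 wrist 0.98 [ 0.0008 -0.131 ]
catch1 top 0.69 [-0.0009  0.1239]
```

View pics/w3.png

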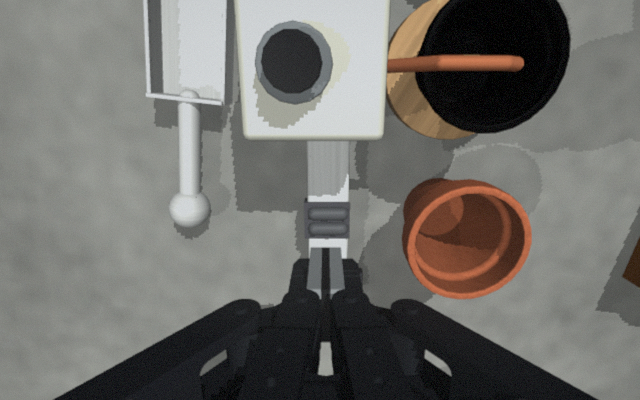

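View pics/t3.png

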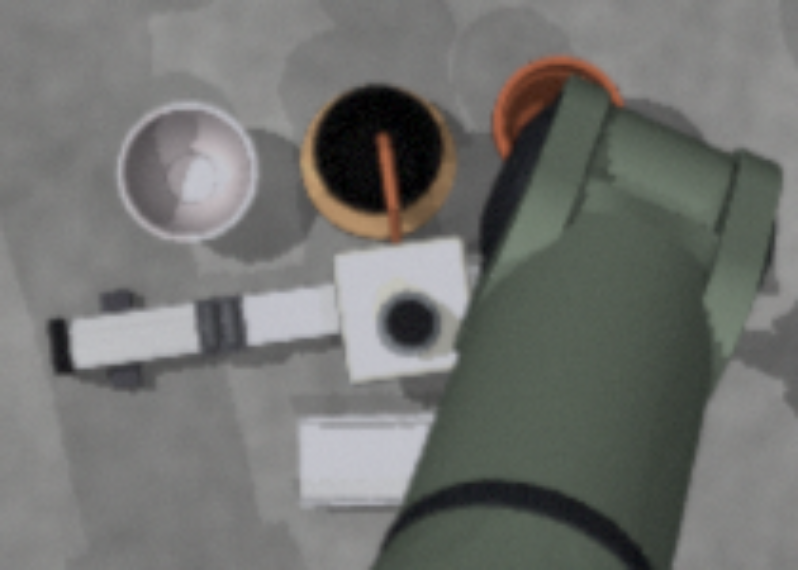

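```bash

python3 -m inch '[{"dx":30,"dy":-6,"dz":0,"rx":0,"ry":0,"rz":0,"hand":1},{"dx":30,"dy":-6,"dz":0,"rx":0,"ry":0,"rz":0,"hand":1},{"dx":30.5,"dy":-6,"dz":0,"rx":0,"ry":0,"rz":0,"hand":1},{"dx":0,"dy":0,"dz":15,"rx":0,"ry":0,"rz":0,"hand":1},{"dx":0,"dy":0,"dz":15,"rx":0,"ry":0,"rz":0,"hand":1},{"dx":0,"dy":0,"dz":10,"rx":0,"ry":0,"rz":0,"hand":1},{"dx":0,"dy":0,"dz":0,"rx":0,"ry":0,"rz":0,"hand":1},{"dx":0,"dy":0,"dz":0,"rx":0,"ry":0,"rz":0,"hand":1}]'
python3 m.py
python3 - <<'E'
from h import *
im,d=bot.grab_frame('scene');save('s4',cv2.resize(im[130:280,200:400],None,fx=4,fy=4))
E
```

```text
clock: 11.75
position: [0.4437, -0.0492, 0.1365]
tool_rot: [-3.141, 0.0, 1.709]
force: [-0.5, -0.2, 0.1]
grip_width: -0.0001
tcp rail [-0.0183 -0.0035] F [-0.5 -0.2  0.1] clk 11.75
btn mean [-0.0182  0.0037] minmax mid [-0.0181  0.0031] z 0.126
head y [-0.0444  0.0405]
```

View pics/s4.png

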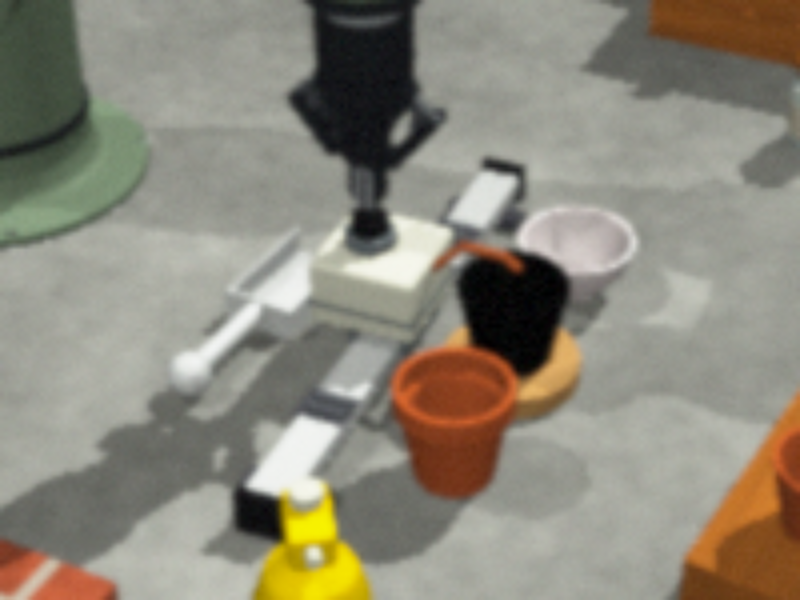

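The fingertip stands right above the button (370,225), and the spout is over the black pot. Head is still seated. Now I press in small steps.

```bash

python3 -m inch '[{"dx":0,"dy":0,"dz":3,"rx":0,"ry":0,"rz":0,"hand":1},{"dx":0,"dy":0,"dz":3,"rx":0,"ry":0,"rz":0,"hand":1},{"dx":0,"dy":0,"dz":2,"rx":0,"ry":0,"rz":0,"hand":1},{"dx":0,"dy":0,"dz":2,"rx":0,"ry":0,"rz":0,"hand":1}]'
python3 -m inch '[{"dx":0,"dy":0,"dz":2,"rx":0,"ry":0,"rz":0,"hand":1},{"dx":0,"dy":0,"dz":1,"rx":0,"ry":0,"rz":0,"hand":1}]'
python3 -m inch '[{"dx":0,"dy":0,"dz":1,"rx":0,"ry":0,"rz":0,"hand":1},{"dx":0,"dy":0,"dz":0,"rx":0,"ry":0,"rz":0,"hand":1}]'
python3 -m inch '[{"dx":0,"dy":0,"dz":1,"rx":0,"ry":0,"rz":0,"hand":1},{"dx":0,"dy":0,"dz":0,"rx":0,"ry":0,"rz":0,"hand":1}]'
```

```text
clock: 12.25
position: [0.4436, -0.0489, 0.1261]
tool_rot: [-3.142, -0.0, 1.71]
force: [0.7, -0.2, -1.0]
grip_width: -0.0002
clock: 12.45
position: [0.4436, -0.0489, 0.1232]
tool_rot: [-3.141, -0.0, 1.71]
force: [-1.2, 0.1, 2.6]
grip_width: -0.0001
clock: 12.65
position: [0.4436, -0.0489, 0.1223]
tool_rot: [-3.142, 0.0, 1.71]
force: [-0.4, -0.0, 4.7]
grip_width: -0.0002
clock: 12.85
position: [0.4436, -0.0489, 0.1213]
tool_rot: [3.142, 0.0, 1.71]
force: [-1.0, -0.4, 4.5]
grip_width: 0.0001
```

```bash

python3 -m inch '[{"dx":0,"dy":0,"dz":1,"rx":0,"ry":0,"rz":0,"hand":1},{"dx":0,"dy":0,"dz":0,"rx":0,"ry":0,"rz":0,"hand":1}]'
python3 -m inch '[{"dx":0,"dy":0,"dz":0.5,"rx":0,"ry":0,"rz":0,"hand":1},{"dx":0,"dy":0,"dz":0,"rx":0,"ry":0,"rz":0,"hand":1}]'
```

```text
clock: 13.05
position: [0.4436, -0.0489, 0.1203]
tool_rot: [-3.142, 0.0, 1.71]
force: [-1.0, -0.8, 4.7]
grip_width: -0.0001
clock: 13.25
position: [0.4437, -0.0489, 0.12]
tool_rot: [3.141, -0.0, 1.71]
force: [-2.2, -0.3, 9.8]
grip_width: 0.0
```

```bash

python3 -m inch '[{"dx":0,"dy":0,"dz":0.2,"rx":0,"ry":0,"rz":0,"hand":1},{"dx":0,"dy":0,"dz":0,"rx":0,"ry":0,"rz":0,"hand":1}]'
python3 m.py
python3 -m inch '[{"dx":0,"dy":0,"dz":-3,"rx":0,"ry":0,"rz":0,"hand":1},{"dx":0,"dy":0,"dz":-5,"rx":0,"ry":0,"rz":0,"hand":1},{"dx":0,"dy":0,"dz":-15,"rx":0,"ry":0,"rz":0,"hand":1},{"dx":0,"dy":0,"dz":-25,"rx":0,"ry":0,"rz":0,"hand":1},{"dx":0,"dy":0,"dz":-30,"rx":0,"ry":0,"rz":0,"hand":1},{"dx":-30,"dy":0,"dz":-30,"rx":0,"ry":0,"rz":0,"hand":1},{"dx":-30,"dy":0,"dz":-20,"rx":0,"ry":0,"rz":0,"hand":1},{"dx":-30,"dy":0,"dz":0,"rx":0,"ry":0,"rz":0,"hand":1},{"dx":0,"dy":0,"dz":0,"rx":0,"ry":0,"rz":0,"hand":1},{"dx":0,"dy":0,"dz":0,"rx":0,"ry":0,"rz":0,"hand":1}]'
python3 m.py
python3 - <<'E'
from h import *
im,d=bot.grab_frame('wrist');save('w5',im)
im,d=bot.grab_frame('scene');save('s5',im)
E
```

```text
clock: 13.45
position: [0.4437, -0.0489, 0.1199]
tool_rot: [3.141, -0.0, 1.71]
force: [-3.7, 0.3, 14.2]
grip_width: -0.0002
tcp rail [-0.0183 -0.0032] F [-3.7  0.3 14.2] clk 13.45
btn mean [-0.0182  0.0055] minmax mid [-0.0183  0.005 ] z 0.1283
head y [-0.0364  0.0404]
clock: 14.5
position: [0.4559, -0.1382, 0.2476]
tool_rot: [-3.141, -0.0, 1.709]
force: [-0.6, 1.0, -0.1]
grip_width: -0.0001
tcp rail [-0.0186 -0.0933] F [-0.6  1.  -0.1] clk 14.5
btn mean [-0.0182 -0.0032] minmax mid [-0.0183 -0.0034] z 0.1259
head y [-0.0466  0.0402]
```

View pics/w5.png

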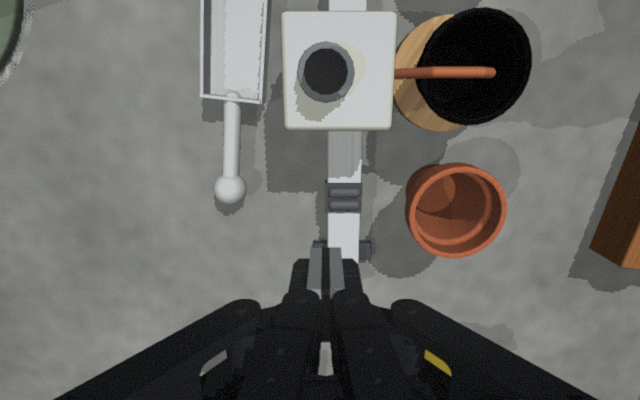

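View pics/s5.png

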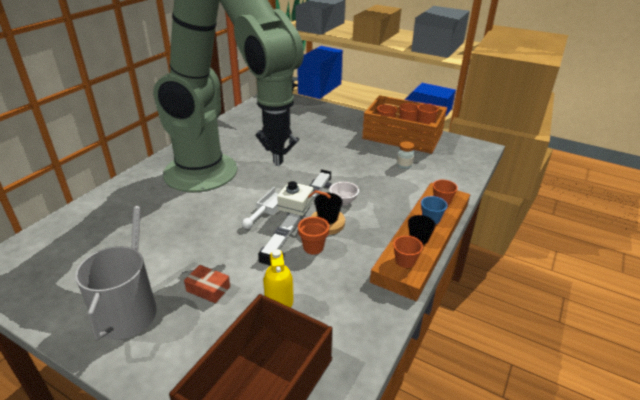

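The wrist view shows the head unmoved with the button up (325,70; z 0.126) and the spout tip (490,72) over the black pot. In the scene view everything stands where it was, and the arm is clear.

```bash
python3 -c "
from workcell import bot
print(bot.job_done())"
```

```text
the job is handed in; nothing more can be done
None
```

I pushed the drip head about 50 mm along the rail with the closed fingertips until it clicked into catch1, the middle catch in front of the black pot. I then pressed the button fully down, let it come up, and handed the job in. No verdict is reported.

- **Push:** about 5 N showed at the readings while climbing into the catch. The head then jumped the last 4–5 mm by itself and did not move when I pushed 1 mm further.
- **Seat:** the last check put the head at -3.4 mm along the rail. I measured the catch centre as the midpoint of the other two, about -3.5 mm, because the head hides catch1 itself.
- **Spout:** the tip is roughly 5 mm from the pot centre by eye and measurement. The network's pot estimates were 14 mm and 14 mm off, still well inside 35 mm.
- **Button:** the fingertip went 6 mm down and the force rose from 4.7 N to 14.2 N at the stop. Afterwards the button top was back at 126 mm.
- **Other things:** the pots and bystanders in the last views stand where they started, by eye only. The arm was clear, with no force on it beyond noise.

One reading disagreed. With the fingers over the head, the wrist depth check of the button was thrown off by the fingers in view, so I relied on the views taken after backing away.

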